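Put the button-cutting dies back on their rail in order of size

ROBOT

A 6-joint arm with a two-finger parallel gripper is mounted at the origin on the work surface. World frame = base frame: x ahead of the robot, y to its left, z up, the work surface at z = 0. Lengths are in mm, angles in rad, forces in N, time in s.
With the tool pointing down it reaches from about 325 to 875 mm from the base axis. Payload 4.4 kg.
Tool frame: the origin (TCP) lies on the centre line of the jaws, within the pads' length; the fingertips stand ahead of it and the grasp point (between the pads) lies 6 mm ahead of it (ctrl.tcp_to_tips is the z of the fingertips in the tool frame, in mm); z points along the fingers, y is the line along which they close (so a half turn about z gives the same grasp; the last joint's range is limited). The gripper opens to 85 mm and grips with 20 to 120 N. Pads are 22 mm wide; open, the fingers measure 114 mm over their backs; the gripper's body (76 mm by 85 mm) begins 54 mm behind the grasp point. The pads swing forward as they close: fully open they stand 13 mm farther back than shut.
Start: joints at [-1.357, 0.207, 1.542, -0, 1.393, -0.15], TCP at [204.589, -537.374, 256.282] pointing down, gripper open.
Joint ranges: [-2.73, 2.73], [-0.86, 2.22], [0.23, 2.46], [-1.11, 4.25], [0.08, 2.63], [-2.82, 2.82]. Speed limits (rad/s): [2.79, 2.79, 3.14, 3.14, 3.14, 3.14].

INTERFACE

Orientations are given as a 3x3 rotation matrix whose columns are the frame's x, y, z axes.
In Python, from plant import ctrl, sensors, optics gives the robot as it stands. Calls block until the motion is done:
- ctrl.move_ptp(position, orientation): joint-space move of the TCP to a pose.
- ctrl.move_l(position, rot=None, vel=150, threshold=None): straight line of the TCP; rot=None keeps the orientation; vel is the mean speed in mm/s. With threshold (N) it stops when the force on the tool has changed by that much, and returns True; else False.
- ctrl.set_joints(angles): joint-space move.
- ctrl.gripper_to(opening, force=None): finger opening in mm; force is the grip in N (None keeps the last); returns when the fingers have stopped.
- ctrl.hold(seconds).
- ctrl.solve_ik(position, orientation): joint angles nearest the present ones, or None.
- sensors.read_state(): the state.
- optics.grab_frame(name): name is "scene" or "top"; returns (picture, depth): 400x640x3 uint8, red, green, blue; 400x640 float32, mm along the optical axis (not along the pixel's ray), 0 where there is no reading.
- optics.camera_params(name): a dict with "mtx" (3x3 intrinsics, pixels), "R" (3x3) and "t" (3): a world point X has camera coordinates R X + t. Camera axes: x right, y down, z forward; pixel columns grow to the right and rows downward; lengths in mm; the calibration is good to about 2 mm. A picture is of the moment at which its call begins. camera_params takes no time and is no camera call.
A pose or a line that the arm cannot do raises ctrl.MotionError and nothing moves.
- ctrl.finish_job(): hands the job in; it is judged then, once.
The state is a dict: "t": time; "q": joint angles; "qvel": joint speeds; "tau": joint torques, N m; "eef_pos": TCP position; "eef_rot": TCP orientation; "force": force on the tool from outside, world axes, zero at the start; "wrist_torque": the same for the moment, N m; "grip_width": finger opening in mm; "grasp_force": force on a finger pad.
Only numpy, scipy, OpenCV 4.12 (cv2) and the standard library are available. Lean on these libraries where they do the work, as an engineer would, in place of code of your own. Each camera call takes 0.05 s, during which the arm holds its last target. There are 200 camera calls.

TASK

Put the four steel button-cutting dies back on the die rail, one centred on each felt seat, in order of size: the smallest goes next to the end marked with the small sample button, and the largest next to the end marked with the large one. Stand them upright with the cup up, and never tip a die over, as that ruins its cutting edge.

Things in the scene. Friction and masses are not known exactly. Their poses are not given: they have to be found in the camera images.
- die_24: The smallest of four loose round button-cutting dies: an upright turned steel cylinder, 24 mm in diameter, 45 mm high, with a dark knurled waist and in its top a shallow cup with a brass disc in it. The dies differ only in diameter (24, 36, 48, 60 mm). About 90 g; starts upright on the bench, cup up. Origin: centre of its underside; z up its axis.
- die_36: The second smallest of four loose round button-cutting dies: an upright turned steel cylinder, 36 mm in diameter, 45 mm high, with a dark knurled waist and in its top a shallow cup with a brass disc in it. The dies differ only in diameter (24, 36, 48, 60 mm). About 170 g; starts upright on the bench, cup up. Origin: centre of its underside; z up its axis.
- die_48: The second largest of four loose round button-cutting dies: an upright turned steel cylinder, 48 mm in diameter, 45 mm high, with a dark knurled waist and in its top a shallow cup with a brass disc in it. The dies differ only in diameter (24, 36, 48, 60 mm). About 280 g; starts upright on the bench, cup up. Origin: centre of its underside; z up its axis.
- die_60: The largest of four loose round button-cutting dies: an upright turned steel cylinder, 60 mm in diameter, 45 mm high, with a dark knurled waist and in its top a shallow cup with a brass disc in it. The dies differ only in diameter (24, 36, 48, 60 mm). About 400 g; starts upright on the bench, cup up. Origin: centre of its underside; z up its axis.
- seat_a: The first seat, from the rail's left end (robot's view), of four equal ones: a fixed round grey felt pad, 66 mm across, 3 mm thick, on the fixed oak die rail (board 430 x 100 mm, top 24 mm above the bench). Seats lie 75 mm apart on its long middle line. Origin: centre of the pad's top face, 27 mm above the bench; y along the rail to seat_a's end, x across it, z up.
- seat_b: The second seat, from the rail's left end (robot's view), of four equal ones: a fixed round grey felt pad, 66 mm across, 3 mm thick, on the fixed oak die rail (board 430 x 100 mm, top 24 mm above the bench). Seats lie 75 mm apart on its long middle line. Origin: centre of the pad's top face, 27 mm above the bench; y along the rail to seat_a's end, x across it, z up.
- seat_c: The third seat, from the rail's left end (robot's view), of four equal ones: a fixed round grey felt pad, 66 mm across, 3 mm thick, on the fixed oak die rail (board 430 x 100 mm, top 24 mm above the bench). Seats lie 75 mm apart on its long middle line. Origin: centre of the pad's top face, 27 mm above the bench; y along the rail to seat_a's end, x across it, z up.
- seat_d: The fourth seat, from the rail's left end (robot's view), of four equal ones: a fixed round grey felt pad, 66 mm across, 3 mm thick, on the fixed oak die rail (board 430 x 100 mm, top 24 mm above the bench). Seats lie 75 mm apart on its long middle line. Origin: centre of the pad's top face, 27 mm above the bench; y along the rail to seat_a's end, x across it, z up.
- button_small: The small sample button: a domed cloth-covered off-white button, 18 mm across and 6 mm high, fixed on the rail's top close to one end, 70 mm beyond the centre of the nearest seat. It may be at either end and marks the end where the smallest die belongs. Origin: centre of its underside; z up.
- button_large: The large sample button: the same but 40 mm across and 10 mm high, fixed close to the other end of the rail, 70 mm beyond the centre of the nearest seat. It marks the end where the largest die belongs. Origin: centre of its underside; z up.

How it is judged (in metres and radians):
At the end, for the whole second after the job is handed in: The dies stand on the four seats in order of size, the 24 mm die on the seat nearest the small button, the 60 mm die on the one nearest the large button. Each is within 12 mm of its seat's centre, resting on the felt (height within 6 mm), upright within 0.1 rad, released and at rest (((horizontal distance between button_small and seat_a below 0.1 m and horizontal distance between die_24 and seat_a below 0.012 m and z of die_24 in the frame of seat_a between -0.006 and 0.006 m and horizontal distance between die_36 and seat_b below 0.012 m and z of die_36 in the frame of seat_b between -0.006 and 0.006 m and horizontal distance between die_48 and seat_c below 0.012 m and z of die_48 in the frame of seat_c between -0.006 and 0.006 m and horizontal distance between die_60 and seat_d below 0.012 m and z of die_60 in the frame of seat_d between -0.006 and 0.006 m) or (horizontal distance between button_small and seat_d below 0.1 m and horizontal distance between die_24 and seat_d below 0.012 m and z of die_24 in the frame of seat_d between -0.006 and 0.006 m and horizontal distance between die_36 and seat_c below 0.012 m and z of die_36 in the frame of seat_c between -0.006 and 0.006 m and horizontal distance between die_48 and seat_b below 0.012 m and z of die_48 in the frame of seat_b between -0.006 and 0.006 m and horizontal distance between die_60 and seat_a below 0.012 m and z of die_60 in the frame of seat_a between -0.006 and 0.006 m)) and angle between each of die_24, die_36, die_48, die_60's own z axis and vertical below 0.1 rad and linear speed of each of die_24, die_36, die_48, die_60 below 0.02 m/s and angular speed of each of die_24, die_36, die_48, die_60 below 0.2 rad/s); the robot touches nothing.
It fails at once if the 24 mm die is tipped over (more than 0.6 rad from upright) (angle between die_24's own z axis and vertical above 0.6 rad).
It fails at once if the 36 mm die is tipped over (more than 0.6 rad from upright) (angle between die_36's own z axis and vertical above 0.6 rad).
It fails at once if the 48 mm die is tipped over (more than 0.6 rad from upright) (angle between die_48's own z axis and vertical above 0.6 rad).
It fails at once if the 60 mm die is tipped over (more than 0.6 rad from upright) (angle between die_60's own z axis and vertical above 0.6 rad).
It also fails if it takes over 109 s, if anything falls off the work surface, if the arm or the gripper's body presses on something with over 40 N, if the wrist force passes 120 N, or if a joint passes its speed limit or range.

## Working session

There is one attempt and no reset: what is moved stays moved. The work goes in short steps, each a Python script; the robot and the scene stay as the last script left them, time stands still between calls to the robot, and variables do not carry over. Pictures are saved under pics/ and viewed, at most 14 in all, crops included, and the job is handed in when it is done.

```bash
ls; mkdir -p pics; python3 - <<'E'
from plant import ctrl,sensors,optics
import cv2,numpy as np
for n in("top","scene"):
    p,d=optics.grab_frame(n); cv2.imwrite(f"pics/{n}0.png",p[:,:,::-1]); np.save(f"pics/{n}0.npy",d)
    c=optics.camera_params(n); print(n,np.round(c["mtx"],1).tolist(),np.round(c["R"],3).tolist(),np.round(c["t"],1))
print(ctrl.tcp_to_tips,sensors.read_state()["t"])
E
```

```text
pics
top [[436.0, 0.0, 315.8], [0.0, 436.0, 194.3], [0.0, 0.0, 1.0]] [[0.01, -1.0, -0.001], [-0.988, -0.01, -0.155], [0.155, 0.003, -0.988]] [  14.4  569.8 1092.2]
scene [[504.1, 0.0, 319.6], [0.0, 504.1, 193.2], [0.0, 0.0, 1.0]] [[-0.417, 0.909, -0.002], [0.589, 0.269, -0.762], [-0.692, -0.319, -0.648]] [ 236.6 -270.9 1587.8]
25.0 0.1
```

View pics/top0.png

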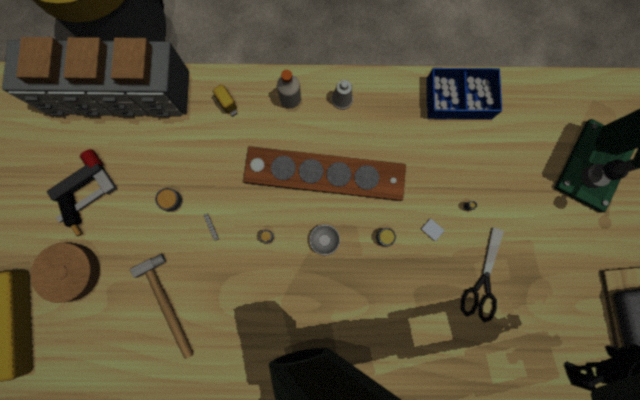

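View pics/scene0.png

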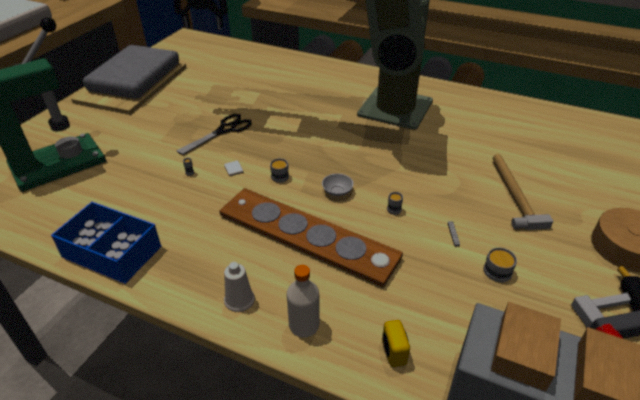

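The top view shows the rail at (245–405, 148–198), with the large button at the left end (257,165) and the small one at the right (393,180). So seat_a takes die_60 and seat_d takes die_24. The die candidates are (167,199), (386,237), (265,236) and (469,205). The object at (323,239) looks like a dish. The next step is to measure them with depth.

```bash
cat > h.py <<'E'
from plant import ctrl,sensors,optics
import cv2,numpy as np
def cloud(n,d):
    c=optics.camera_params(n);K=c["mtx"];R=np.array(c["R"]);t=np.array(c["t"])
    v,u=np.indices(d.shape); P=np.stack([(u-K[0][2])/K[0][0]*d,(v-K[1][2])/K[1][1]*d,d],-1)
    return (P-t)@R
def proj(n,X):
    c=optics.camera_params(n);p=np.array(c["mtx"])@(np.array(c["R"])@X+np.array(c["t"]));return p[:2]/p[2]
def pix(n,u,v,z):
    c=optics.camera_params(n);K=np.array(c["mtx"]);R=np.array(c["R"]);o=-R.T@np.array(c["t"])
    r=R.T@np.linalg.inv(K)@[u,v,1];return o+r*(z-o[2])/r[2]
E
python3 - <<'E'
from h import *
np.set_printoptions(suppress=True,precision=1)
for n in("top","scene"):
    d=np.load(f"pics/{n}0.npy");W=cloud(n,d);p=cv2.imread(f"pics/{n}0.png")
    z=W[...,2];m=((d>0)&(z>32)&(z<60)).astype(np.uint8)
    k,l,s,_=cv2.connectedComponentsWithStats(m)
    print(n, "bench z",np.median(z[(z>-15)&(z<15)]))
    for i in range(1,k):
        if 25<s[i,4]<1500:
            q=W[l==i]; q=q[np.abs(q[:,2])<90]
            if not(250<q[:,0].mean()<900):continue
            (cx,cy),r=cv2.minEnclosingCircle(q[:,:2].astype(np.float32))
            print(s[i],"c",cx,cy,"D",2*r,"z",np.percentile(q[:,2],[10,50,90]))
    # seats: grey in rail
    hsv=cv2.cvtColor(p,cv2.COLOR_BGR2HSV)
    if n=="top":
        g=((hsv[...,1]<70)&(z>15)&(z<40)).astype(np.uint8); g[:140]=0;g[205:]=0;g[:,:240]=0;g[:,410:]=0
        k,l,s,ce=cv2.connectedComponentsWithStats(g)
        for i in range(1,k):
            if s[i,4]>12:
                q=W[l==i];print("grey",s[i],ce[i],pix(n,*ce[i],27),np.median(q[:,2]))
    if n=="top": c=p[130:280,130:500]
    else: c=p[130:300,160:540]
    cv2.imwrite(f"pics/{n}1.png",cv2.resize(np.clip(c*1.6,0,255).astype(np.uint8),None,fx=2.1,fy=2.1,interpolation=cv2.INTER_CUBIC))
E
```

```text
top bench z -1.586308542211033
[ 36  63 150  54 744] c 860.05810546875 577.6470336914062 D 409.4176940917969 z [33.9 43.1 53.5]
[429  71  71  45 363] c 852.7190551757812 -376.23504638671875 D 214.1085662841797 z [34.1 46.  57.8]
[434  70  66  40 637] c 858.367919921875 -380.92236328125 D 197.706787109375 z [35.9 46.6 57.7]
[467  77   8  13  63] c 883.2925415039062 -399.57904052734375 D 38.08430862426758 z [32.7 38.7 41.4]
[434  82   6   8  39] c 875.5794067382812 -304.3468322753906 D 23.0386962890625 z [36.7 40.1 42.7]
[212  85  23  26 271] c 831.120361328125 272.312744140625 D 66.41455841064453 z [44.4 56.7 59.4]
[441  84  16  13  74] c 861.8998413085938 -338.08831787109375 D 45.644065856933594 z [32.5 37.4 41.3]
[476  85   8  13  51] c 861.085205078125 -420.9356689453125 D 36.82978057861328 z [33.3 38.1 40.9]
[333  90  19  15  96] c 845.6497192382812 -48.02384948730469 D 49.81884765625 z [33.6 44.7 55.1]
[279  94  21  11  74] c 837.0772705078125 95.44635009765625 D 55.234092712402344 z [34.9 46.1 56.3]
[451  96   7   9  48] c 835.173095703125 -352.65106201171875 D 25.80716705322265
[... 2437 characters left out ...]
.7]
[117 242  12   9  62] c 851.9715576171875 -338.58172607421875 D 36.88701629638672 z [35.4 38.4 40.5]
[486 248  31  25 574] c 554.5846557617188 410.3933410644531 D 62.408138275146484 z [35.4 38.2 41.8]
[625 276  15  26 190] c 517.550537109375 664.4268798828125 D 67.4117202758789 z [32.5 34.  35.7]
[224 280  27  20 275] c 850.0327758789062 -48.513511657714844 D 49.30507278442383 z [34.3 45.9 57.2]
[288 310  31  18 282] c 855.0949096679688 98.08174133300781 D 56.12852096557617 z [34.8 45.9 57.5]
[594 311  46  28 775] c 618.1321411132812 636.4329833984375 D 101.17398071289062 z [35.2 37.9 40.1]
[383 320  27  40 789] c 832.9915771484375 270.6134948730469 D 66.87350463867188 z [39.8 56.2 59. ]
```

View pics/top1.png

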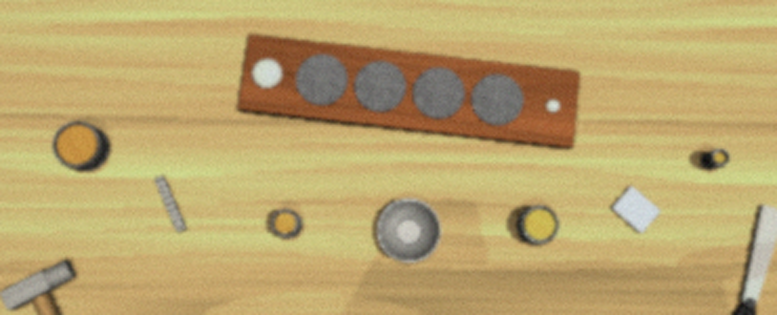

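View pics/scene1.png

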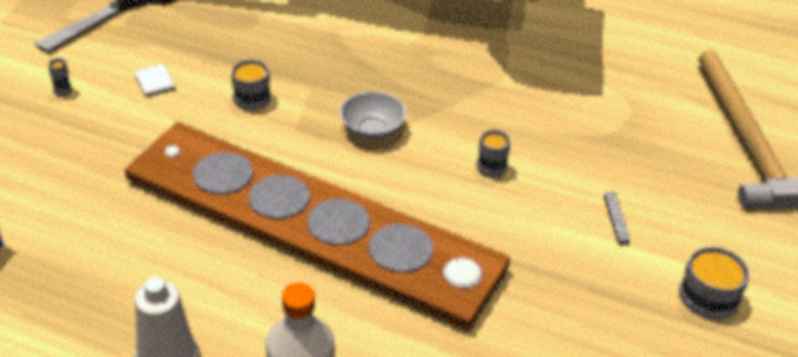

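Diameters and heights match the four dies: 60 mm at (555, 411), 48 mm at (462, −164), 36 mm at (460, 149) and 24 mm at (547, −388). Seat spacing comes out at 75 mm, as specified. I'll hover over die_24 first to check alignment and fingertip height.

```bash
cat >> h.py <<'E'
D={24:(546.8,-388.2),36:(460.0,149.1),48:(462.3,-164.0),60:(555.3,411.0)}
S={60:(644.1,109.6),48:(635.9,35.1),36:(628.2,-39.3),24:(620.4,-113.8)}
a=np.arctan2(644.1-620.4,109.6+113.8)   # rail y axis = (sin a, cos a)
def rot(s):
    y=s*np.array([np.cos(a),-np.sin(a),0]);z=np.array([0,0,-1.]);return np.stack([np.cross(y,z),y,z],1)
def best():
    ok=[]
    for s in(1,-1):
        js=[ctrl.solve_ik([*p,zz],rot(s)) for p in[*D.values(),*S.values()] for zz in(30,150)]
        if all(j is not None for j in js): ok.append((max(abs(j[5]) for j in js),s))
    return ok
E
python3 - <<'E'
from h import *
b=best();print(b,ctrl.tcp_to_tips)
s=min(b)[1]
ctrl.gripper_to(46,40)
ctrl.move_ptp([*D[24],110],rot(s));print(ctrl.tcp_to_tips)
st=sensors.read_state();print(st["t"],st["eef_pos"],st["q"],st["grip_width"],st["force"])
p,d=optics.grab_frame("scene");np.save("pics/s2.npy",d);u,v=proj("scene",np.array([*D[24],60])).astype(int);print(u,v)
cv2.imwrite("pics/s2.png",cv2.resize(np.clip(p[v-50:v+50,u-70:u+70,::-1]*1.6,0,255).astype(np.uint8),None,fx=5,fy=5,interpolation=cv2.INTER_CUBIC))
W=cloud("scene",d);m=(np.hypot(W[...,0]-D[24][0],W[...,1]-D[24][1])<50)&(W[...,2]>50)&(d>0);print(np.percentile(W[m][:,2],[0,1,3,6,10]))
for z in(60,72,85):print(z,proj("scene",np.array([*D[24],z]))-[u-70,v-50])
E
```

```text
[(np.float64(0.6405798248733481), 1)] 25.0
25.0
2.0583 [ 546.33356111 -389.62082842  110.87757969] [-7.48064257e-01  5.41960366e-01  1.40399946e+00 -6.17718887e-04
  1.19416544e+00 -6.40449032e-01] 45.56621050095617 [-0.5677959  -0.32568712  0.59122276]
185 154
[ 84.59129231  94.39112984 105.1034505  121.00078295 139.79706872]
60 [70.49115968 50.79279363]
72 [69.67167531 46.97893936]
85 [68.77265066 42.79490715]
```

View pics/s2.png

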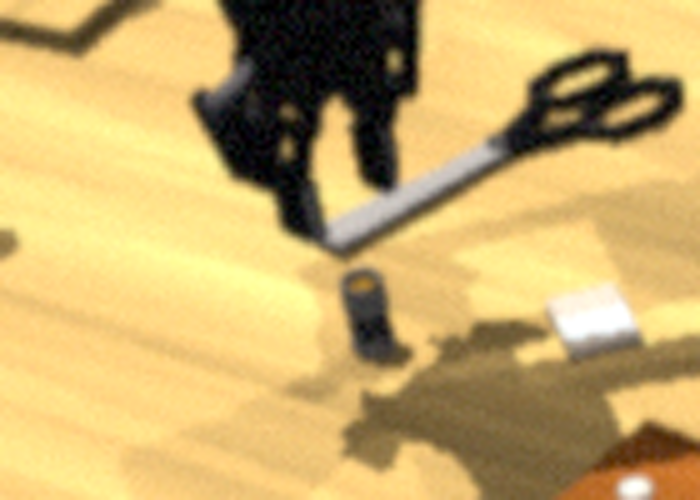

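Hovering over die_24, the fingertips are at about z=85 with the TCP at 110, which agrees with the 25 mm offset. Their midpoint, (345,213) in the crop, matches the projected die axis. Next: pick and place die_24.

```bash
cat >> h.py <<'E'
R=rot(1)
def rep(m):
    st=sensors.read_state();print(m,"t %.1f"%st["t"],np.round(st["eef_pos"],1),"w %.1f gf %.1f"%(st["grip_width"],st["grasp_force"]),"F",np.round(st["force"],1))
def run(k,zg=34,up=110):
    o=min(85,k+22);x,y=D[k];sx,sy=S[k]
    ctrl.gripper_to(o,40);ctrl.move_ptp([x,y,up],R)
    hit=ctrl.move_l([x,y,zg],vel=80,threshold=12);rep(f"{k} down hit={hit}")
    if hit: return
    ctrl.gripper_to(k-6,40);rep("grip")
    if abs(sensors.read_state()["grip_width"]-k)>4: return
    ctrl.move_l([x,y,up],vel=120);rep("lift")
    ctrl.move_ptp([sx,sy,up+20],R)
    ctrl.move_l([sx,sy,zg+27+5],vel=80)
    hit=ctrl.move_l([sx,sy,zg+27-2],vel=15,threshold=4);rep(f"seat hit={hit}")
    ctrl.gripper_to(o);ctrl.hold(.1)
    ctrl.move_l([sx,sy,up+40],vel=120);rep("clear")
E
cat > look.py <<'E'
from h import *
import sys
def look(tag):
    p,d=optics.grab_frame("top");W=cloud("top",d);z=W[...,2]
    m=((d>0)&(z>56)&(z<80)).astype(np.uint8);m[:130]=0;m[210:]=0;m[:,:240]=0;m[:,:]*=1;m[:,410:]=0
    n,l,s,_=cv2.connectedComponentsWithStats(m)
    for i in range(1,n):
        if s[i,4]>20:
            q=W[l==i];(cx,cy),r=cv2.minEnclosingCircle(q[:,:2].astype(np.float32))
            e=min(((np.hypot(cx-v[0],cy-v[1]),k) for k,v in S.items()))
            print("on rail",round(cx,1),round(cy,1),"D %.1f z %.1f"%(2*r,np.median(q[:,2])),"nearest seat of",e[1],"off %.1f"%e[0])
    cv2.imwrite(f"pics/{tag}.png",cv2.resize(np.clip(p[130:280,130:500,::-1]*1.6,0,255).astype(np.uint8),None,fx=2.1,fy=2.1,interpolation=cv2.INTER_CUBIC))
if __name__=="__main__": look(sys.argv[1])
E
python3 - <<'E'
from h import *
run(24)
ctrl.move_ptp([*D[48],130],R)
from look import look
look("p24")
E
```

```text
24 down hit=False t 3.7 [ 547.3 -388.7   34.8] w 46.1 gf 0.0 F [-0.5  0.1  0. ]
grip t 4.0 [ 547.4 -388.7   35.1] w 23.2 gf 39.2 F [-0.  -0.1  2.9]
lift t 4.8 [ 546.2 -387.7  109.1] w 22.8 gf 39.2 F [ 0.1 -0.1 -1.1]
seat hit=True t 7.2 [ 621. -114.   62.] w 23.1 gf 39.4 F [-0.2 -0.7  3.7]
clear t 8.6 [ 619.7 -113.6  149.1] w 46.0 gf 0.0 F [ 0.6  1.  -0.4]
on rail 623.4 -113.2 D 23.2 z 65.6 nearest seat of 24 off 3.1
```

View pics/p24.png

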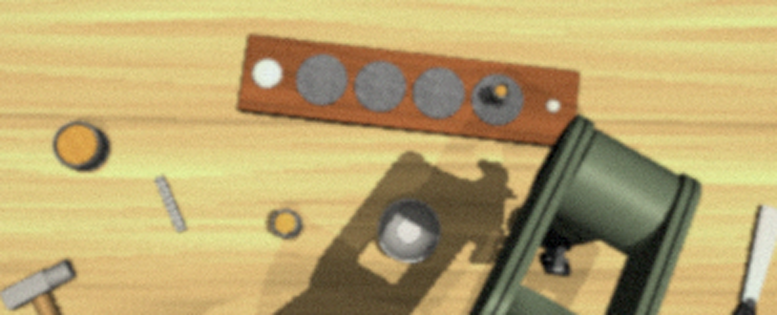

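Die_24 stands upright on seat_d, with its top at crop pixel (500,92), about 3 mm off centre. The other three go the same way.

```bash
python3 - <<'E'
from h import *
from look import look
for k in(48,36,60):
    run(k)
    w=sensors.read_state()["grip_width"]
    if abs(w-min(85,k+22))>4: print("STOP");break
ctrl.move_ptp([500,330,250],R)
rep("park");look("fin")
E
```

```text
48 down hit=False t 11.0 [ 462.8 -164.3   34.5] w 70.0 gf 0.0 F [ 0.1 -0.1  0.3]
grip t 11.3 [ 462.6 -164.2   34.7] w 47.1 gf 41.6 F [-1.6  0.6  5.5]
lift t 12.1 [ 461.5 -163.5  109.2] w 47.3 gf 41.5 F [-0.5  0.2 -2.4]
seat hit=True t 14.5 [636.6  35.1  61.8] w 46.7 gf 41.7 F [ 0.  -0.4  5.5]
clear t 15.9 [635.1  35.1 149. ] w 69.7 gf 0.0 F [-0.1 -0.6  0.2]
36 down hit=False t 18.1 [460.6 149.2  34.5] w 58.4 gf 0.0 F [ 0.   0.5 -0.2]
grip t 18.4 [460.5 149.2  34.8] w 34.6 gf 40.1 F [-1.1  0.8  5.9]
lift t 19.2 [459.2 148.9 109.2] w 35.0 gf 40.0 F [ 0.7 -0.8 -2.4]
seat hit=True t 21.5 [628.8 -39.4  61.8] w 35.0 gf 40.2 F [-0.3 -0.8  5.1]
clear t 22.9 [627.5 -39.2 149.1] w 58.5 gf 0.0 F [-0.6  0.5 -0.4]
60 down hit=False t 26.0 [555.9 411.4  34.8] w 81.9 gf 0.0 F [ 0.4 -0.1 -0.2]
grip t 26.4 [555.4 411.5  35.2] w 58.9 gf 44.7 F [-1.   0.4  5.2]
lift t 27.1 [554.5 410.5 108.8] w 59.2 gf 44.0 F [ 0.2  0.1 -5. ]
seat hit=True t 29.7 [644.8 109.6  62.1] w 59.4 gf 44.5 F [ 0.4 -0.3  4.7]
clear t 31.0 [643.3 109.6 149. ] w 82.2 gf 0.0 F [ 0.1 -0.7 -1.1]
park t 32.1 [500.4 329.  249. ] w 81.8 gf 0.0 F [ 0.3 -0.1 -0.4]
on rail 646.8 109.9 D 59.5 z 65.8 nearest seat of 60 off 2.7
on rail 638.5 35.5 D 47.1 z 65.4 nearest seat of 48 off 2.6
on rail 630.8 -38.3 D 35.6 z 65.2 nearest seat of 36 off 2.8
on rail 623.0 -112.9 D 22.9 z 65.6 nearest seat of 24 off 2.7
```

View pics/fin.png

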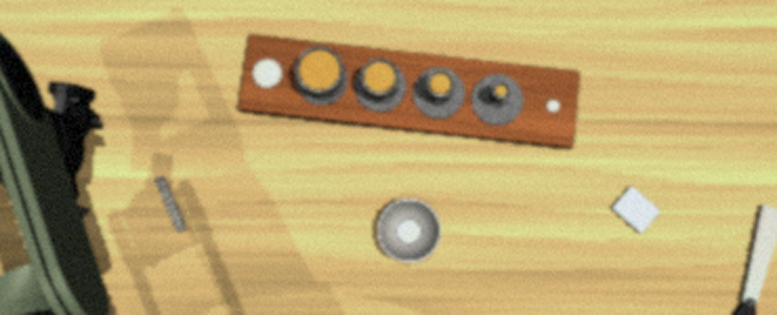

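All four dies stand upright on their seats at crop pixels (320,72), (380,77), (440,85) and (500,92). They run from largest at the large button to smallest at the small one, each within 3 mm of centre, and the robot is clear.

```bash
python3 -c "
from plant import ctrl
ctrl.hold(.5);print(ctrl.finish_job())"
```

```text
the job is handed in; nothing more can be done
None
```

I placed all four dies upright on the rail in size order, 60 mm on seat_a through 24 mm on seat_d, each measured within about 3 mm of its seat centre, and handed the job in at about 33 s; no verdict was returned.

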